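# Close the tackle drawer and lift the hooked lure in the tongs

### The job

The lower drawer of the green tackle box was left pulled out, and three lures that dropped from it lie on the table underneath; the smallest of them, a plain wooden one, still carries its sharp treble hook. Push the drawer fully home, without slamming it, so that the lures can be reached, then take the steel tongs in the gripper, close their tips across the wooden body of the hooked lure and lift it at least 12 cm clear of the table, in front of the box, never touching that lure with the gripper itself. Leave the two bare lures where they lie, and finish while still holding the hooked lure up in the squeezed tongs: nothing is put down.

Things in the scene. Friction and masses are not known exactly. Their poses are not given: they have to be found in the camera images.
- tackle_box_green_drawer_low (a joint): pull-out of the lower drawer in m, toward the robot: 0 = fully home at a firm stop, at most 0.17. It slides with about 1.2 N of friction and stays where it is left.
- drawer_front (a point): middle of the lower drawer's front face, 0.116 above the table; moves with the drawer; x points into the box, y left (the fixed green box may be turned a little). The upright flat face is 388 mm wide, z 0.097 to 0.135, with a pull ledge in its middle, 110 mm wide, 7 mm proud, z 0.121 to 0.134. At home nothing above stands over 17 mm further forward, up to z 0.23; free below z 0.097.
- tongs: sprung steel tongs lying on the table, 220 mm long, 20 mm high, 0.08 kg; the arms open and close level, along y. x runs along the middle line from the tail pin (x = -0.095) to the ends of the tips (x = +0.094); origin under the middle. Each arm has a black grip sleeve, 62 mm long and 20 mm high, x -0.038 to +0.024. Centre of mass within 10 mm of tongs_grip.
- tongs_left (a joint): closing of each arm in rad (both move equally): 0 = open at rest, 56 mm over the sleeves at tongs_grip, tips 58 mm apart inside; 0.116 = 36 mm over the sleeves, tips 18 mm apart and parallel; 0.15 = stop, tips 6 mm apart. A spring reopens them: about 1 N at the sleeves at rest, 5 N at 0.116.
- tongs_grip (a point): middle of the tongs between the two grip sleeves, 10 mm up from their underside: the place to squeeze, across the tongs
- tongs_mouth (a point): middle of the mouth between the two tip pads, 10 mm up; 90 mm ahead of tongs_grip along the tongs' x. The rubber tip pads are 26 mm long (along x) and 15 mm high.
- hooked_lure: small brown wooden plug lure with a steel treble hook, 0.022 kg, lying belly down; origin on the table under its thickest part, x from tail to nose. Body 79 mm long (x -0.032 to +0.047, small pale lip at the nose), at most 13 mm wide (y) and 18 mm high; the hook sticks out behind the tail to x = -0.055, 16 mm across. The nose lies roughly toward the robot.
- lure_mid (a point): the thickest part of the hooked lure's wooden body, 9 mm above its underside: the place for the tips
- bare_lure_a: green striped plug lure without hooks, 93 mm long, 18 mm high; origin under its middle; leave alone
- bare_lure_b: red striped plug lure without hooks, 107 mm long, 20 mm high; origin under its middle; leave alone

How it is judged:
By the outcome, as a careful person would: the job done as asked, in the order asked, and still so for the second after the job is handed in, while the arm keeps its last pose, push and grip.
It also fails if it takes over 64 s, if anything falls off the work surface, if the arm or the gripper's body presses on something with over 40 N, if the wrist force passes 120 N, or if a joint passes its speed limit or range.

### The arm

A 6-joint arm with a two-finger parallel gripper is mounted at the origin on a cart in front of the work surface, level with it; the furniture and walls round the work are solid. World frame = base frame: x ahead of the robot, y to its left, z up, the work surface at z = 0. Lengths are in mm, angles in rad, forces in N, time in s.
With the tool pointing down it reaches from about 350 to 775 mm from the base axis. Payload 7.3 kg.
Tool frame: the origin (TCP) lies at the very end of the fingers, on their centre line; the grasp point (between the pads) lies 19 mm behind it; z points along the fingers, y is the line along which they close (so a half turn about z gives the same grasp; the last joint's range is limited). The gripper opens to 92 mm and grips with 3 to 60 N. Pads are 19 mm wide; open, the fingers measure 130 mm over their backs; the gripper's body (75 mm by 190 mm) begins 47 mm behind the grasp point.
Start: joints at [0.978, 0.342, 1.524, -0, 1.275, -0.146], TCP at [226.832, 473.489, 226.741] pointing down, gripper open.
Joint ranges: [-2.53, 2.53], [-0.77, 2.02], [0.04, 2.7], [-1, 4.14], [0.28, 2.66], [-3.11, 3.11]. Speed limits (rad/s): [2.57, 2.57, 3.14, 3.14, 3.14, 3.14].

### API

Orientations are given as [roll, pitch, yaw] about the fixed x, y, z axes, in that order (R = Rz(yaw) Ry(pitch) Rx(roll)).
In Python, from plant import get_obs, vision, workorder gives the robot as it stands.
- The arm moves only by the shell command python3 -m pendant 'ROWS' [OPENING]. ROWS is a JSON object of lists of equal length, an entry for each row: "dp": the shift along the tool's x, y, z in m, a list of three; "rotation": the turn, a rotation vector about the tool's x, y, z in rad, a list of three. A call has 1 to 8 rows; each row is the pose to reach, as a shift and turn from the pose commanded when the call began, along the tool's axes at that moment; what a row does not reach only later rows make up. A row lasts 1/8 s, in which the tool goes at most 62.5 mm and 10.7 degrees, less where a joint would pass 70% of its speed; a pose out of reach is approached as far as the arm can. A call with a gripper value outside its range is refused whole. OPENING is the finger opening in m, from 0 to 0.0918, set as the call begins (- or left out, the last holds). The fingers move at their own pace and stop on an object; the grip force is fixed at half the most. Time passes only in rows, so rows that repeat a pose let the fingers close. It gives the time, the measured TCP pose, the force, the opening and the grip force at its end, in the units of the state.
- get_obs(): the state, without advancing time (a new reading comes with each control period).
- vision.capture(name): name is "scene" or "top"; returns a dict with "pixels" (420x560x3 uint8, red, green, blue), "vfov" (degrees; the focal length in pixels is half the picture's height over the tangent of half this angle, whatever the lens; pixels are square), "cx", "cy" (the principal point, pixels), "pose" (4x4, takes a point from camera to world coordinates). Camera axes: x right, y up, looking along -z (the intrinsics and any distortion apply to the point x, -y, -z); pixel columns grow to the right and rows downward; lengths in mm; the calibration is good to about 2 mm. A picture is of the moment at which its call begins. There is no depth.
- workorder.close_job(): hands the job in; it is judged then, once.
The state is a dict: "time": time; "joint_positions": joint angles; "dq": joint speeds; "tau": joint torques, N m; "tool_pos": TCP position; "tcp_rot": TCP orientation; "contact_force": force on the tool from outside, world axes, zero at the start; "moment": the same for the moment, N m; "grip_width": finger opening in mm; "finger_force": force on a finger pad.
Only numpy, scipy, OpenCV 4.12 (cv2) and the standard library are available. Lean on these libraries where they do the work, as an engineer would, in place of code of your own. Each camera call takes 0.05 s, during which the arm holds its last target. There are 200 camera calls.

## Working session

There is one attempt and no reset: what is moved stays moved. The work goes in short steps, Python scripts to look and compute and a shell command to move; the robot and the scene stay as the last step left them, time stands still between calls to the robot, and variables do not carry over. Pictures are saved under pics/ and viewed, at most 10 in all, crops included, and the job is handed in when it is done.

```bash
ls; mkdir -p pics
python3 - <<'E'
from plant import get_obs, vision
import cv2,numpy as np
np.set_printoptions(precision=4,suppress=True)
for n in ("scene","top"):
    c=vision.capture(n); cv2.imwrite(f"pics/{n}0.png",c["pixels"][:,:,::-1])
    print(n,{k:v for k,v in c.items() if k!="pixels"})
print(get_obs())
E
```

```text
pics
scene {'vfov': 42.60490785027811, 'cx': 284.17193714599966, 'cy': 193.0866111910328, 'pose': array([[   0.505 ,    0.4936,   -0.7081, -254.6357],
       [  -0.8631,    0.29  ,   -0.4134, -377.4668],
       [   0.0013,    0.8199,    0.5725,  747.6951],
       [   0.    ,    0.    ,    0.    ,    1.    ]])}
top {'vfov': 44.20287434005391, 'cx': 278.63272736393276, 'cy': 211.88445135599778, 'pose': array([[   0.0079,    0.9861,   -0.1661,  392.859 ],
       [  -0.9996,    0.0123,    0.0258,  113.6977],
       [   0.0275,    0.1659,    0.9858, 1174.583 ],
       [   0.    ,    0.    ,    0.    ,    1.    ]])}
{'time': 0.1, 'joint_positions': array([ 0.978 ,  0.3426,  1.5249, -0.    ,  1.2754, -0.146 ]), 'dq': array([-0.0002, -0.0009, -0.0028, -0.0004, -0.0011, -0.0003]), 'tau': array([  0.0011, -43.2007, -24.4693,   0.0719,   0.0527,  -0.0001]), 'tool_pos': array([226.6314, 473.1589, 226.1255]), 'tcp_rot': array([-3.1402, -0.0002,  2.6948]), 'contact_force': array([-0.4497,  0.3052, -0.1211]), 'moment': array([ 0.0455, -0.0118, -0.0567]), 'finger_force': 0.0, 'grip_width': 92.18347968957453}
```

View pics/scene0.png

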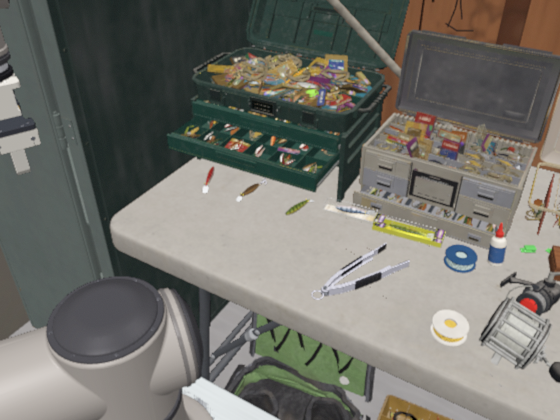

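View pics/top0.png

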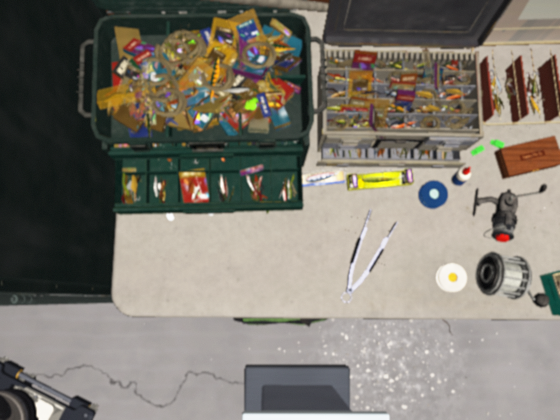

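Scene: red lure ~(208,179), brown hooked lure ~(248,191), green lure ~(297,207), drawer front edge from (168,148) to (330,190), tongs tail (320,294). Top: drawer front edge along row ~210, columns 115–302, tongs tail (347,297), tips (369,212) and (394,225); the lures are hidden there by the drawer.

```bash
cat > h.py <<'E'
import cv2,numpy as np
from plant import get_obs, vision
np.set_printoptions(precision=2,suppress=True)
class Cam:
    def __init__(s,n):
        c=vision.capture(n); s.im=c["pixels"]; s.P=np.array(c["pose"]); s.cx,s.cy=c["cx"],c["cy"]
        s.f=s.im.shape[0]/2/np.tan(np.radians(c["vfov"])/2)
        s.hsv=cv2.cvtColor(s.im,cv2.COLOR_RGB2HSV)
    def ray(s,u,v):
        d=s.P[:3,:3]@np.array([(u-s.cx)/s.f,-(v-s.cy)/s.f,-1]); return s.P[:3,3],d/np.linalg.norm(d)
    def onz(s,u,v,z):
        o,d=s.ray(u,v); return o+d*(z-o[2])/d[2]
    def proj(s,p):
        q=s.P[:3,:3].T@(np.array(p)-s.P[:3,3]); return np.array([s.cx-s.f*q[0]/q[2],s.cy+s.f*q[1]/q[2]])
    def blobs(s,m,x0,y0,x1,y1,amin=15):
        r=np.zeros(m.shape,np.uint8); r[y0:y1,x0:x1]=m[y0:y1,x0:x1]
        n,l,st,ce=cv2.connectedComponentsWithStats(r)
        out=[]
        for i in range(1,n):
            if st[i,4]>=amin:
                p=np.argwhere(l==i)[:,::-1].astype(np.float32)
                out.append((st[i,4],ce[i],cv2.minAreaRect(p),p))
        return out
def tri(r1,r2):
    (o1,d1),(o2,d2)=r1,r2
    t=np.linalg.lstsq(np.c_[d1,-d2],o2-o1,rcond=None)[0]
    a,b=o1+d1*t[0],o2+d2*t[1]; return (a+b)/2,np.linalg.norm(a-b)
E
python3 - <<'E'
from h import *
S,T=Cam("scene"),Cam("top")
for c,b in((S,(310,235,415,305)),(T,(338,205,402,305))):
    V=c.hsv[:,:,2]
    for a,ce,r,p in c.blobs(V<70,*b): print('dark',a,ce,r, c.onz(*ce,10))
    print(c.onz(*( (320,294) if c is S else (347,297)),10))
# drawer
for u in (120,200,297): print('drawer top',T.onz(u,210,135),T.onz(u,210,97))
for p in ((168,148),(318,190),(250,170)): print('drawer sc',S.onz(*p,135),S.onz(*p,97))
for p in ((208,179),(248,191),(297,207)): print('lure',S.onz(*p,9))
for n,c,b in(('S',S,(160,130,400,310)),('T',T,(100,190,420,310))):
    s=4 if n=='T' else 3
    if n=='S': cv2.imwrite('pics/cS.png',cv2.resize(c.im[130:310,150:410,::-1],None,fx=3,fy=3,interpolation=cv2.INTER_CUBIC))
    else: cv2.imwrite('pics/cT.png',cv2.resize(c.im[190:310,240:440,::-1],None,fx=4,fy=4,interpolation=cv2.INTER_CUBIC))
E
```

```text
dark 19 [381.32 248.47] ((381.076904296875, 248.6153564453125), (2.2188007831573486, 7.765803337097168), 56.30992889404297) [ 586.21 -121.41   10.  ]
dark 26 [351.5 267.5] ((351.5, 267.5), (0.8320503830909729, 23.02005958557129), 56.3099365234375) [501.76 -91.86  10.  ]
dark 156 [367.76 280.28] ((367.4310302734375, 280.32757568359375), (5.756555080413818, 28.782777786254883), 68.19859313964844) [ 484.63 -134.19   10.  ]
[404.96 -70.97  10.  ]
dark 35 [354.83 250.14] ((354.8861389160156, 249.9644317626953), (1.4317200183868408, 23.3847599029541), 17.35402488708496) [503.41 -90.16  10.  ]
[398.5  -70.87  10.  ]
drawer top [567.93 407.58 135.  ] [574.33 418.32  97.  ]
drawer top [569.96 246.35 135.  ] [576.44 251.2   97.  ]
drawer top [572.45  48.99 135.  ] [579.02  46.63  97.  ]
drawer sc [523.76 380.78 135.  ] [572.03 427.81  97.  ]
drawer sc [546.83  11.99 135.  ] [596.53  36.15  97.  ]
drawer sc [540.2  170.47 135.  ] [589.49 204.45  97.  ]
lure [615.83 350.32   9.  ]
lure [622.44 235.54   9.  ]
lure [625.55 102.06   9.  ]
```

View pics/cS.png

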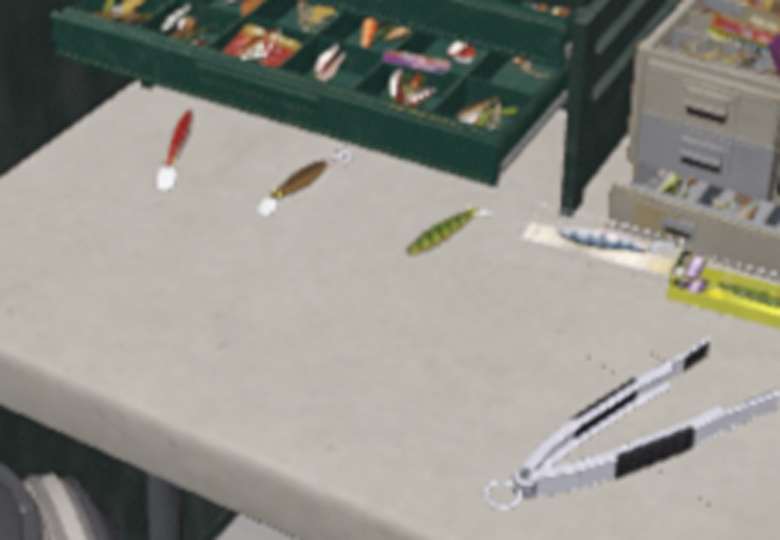

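View pics/cT.png

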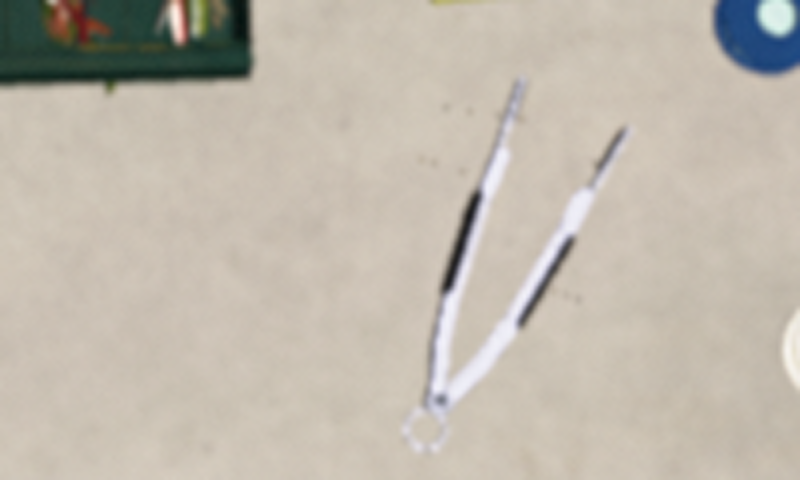

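The scene crop shows the drawer front (lower corners ~(57,47) and (495,183) in the crop), three lures below it, the hooked brown one with its hook at crop (340,155), pale lip (266,206). The top crop shows tongs: pin (439,400), tips (521,80) and (627,130), sleeves on the outer sides.

Run:
```python
from h import *
S,T=Cam("scene"),Cam("top")
s=lambda u,v:(150+(u-1)/3,130+(v-1)/3)
t=lambda u,v:(240+(u-1.5)/4,190+(v-1.5)/4)
for n,a,b in [('pin',s(525,478),t(439,401)),('tipL',s(708,345),t(521,80)),('tipR',(409,262.5),t(627,130)),('slR',s(655,452),t(546,282)),('slL',s(605,403),t(462,243))]:
    p,e=tri(S.ray(*a),T.ray(*b)); print(n,p,round(e,1),'S@10',S.onz(*a,10)[:2],'T@10',T.onz(*b,10)[:2])
print('lip',S.onz(*s(266,206),6),'mid?',S.onz(*s(303,180),9),'tail',S.onz(*s(326,165),9),'hook',S.onz(*s(342,155),5))
print('box post foot',S.onz(*s(570,212),0))
print('drawer R low scene',[S.onz(*s(495,183),z) for z in (97,)],'L',S.onz(*s(57,47),97))
# brown lure mask in scene
h=S.hsv
m=((h[:,:,0]<20)&(h[:,:,1]>90)&(h[:,:,2]<190)).astype(np.uint8)
for a,ce,r,p in S.blobs(m,232,175,266,205,8):
    print('brown',a,ce,r,S.onz(*ce,9)); 
    q=np.array([S.onz(*x,9)[:2] for x in p]); w,v=np.linalg.eigh(np.cov((q-q.mean(0)).T)); print('axis deg',np.degrees(np.arctan2(v[1,1],v[0,1])), 'span',np.ptp((q-q.mean(0))@v,axis=0))
# top front edge row of dark drawer along columns
g=T.im.astype(int).sum(2)
for u in range(125,300,25):
    col=g[195:235,u]; print(u,195+int(np.argmax(np.diff(col))),end=' ')
```

```text
pin [414.28 -75.45  17.32] 0.5 S@10 [421.16 -72.63] T@10 [414.27 -76.42]
tipL [ 596.48 -125.92   14.67] 1.0 S@10 [ 602.3  -124.71] T@10 [ 597.04 -126.43]
tipR [ 568.47 -186.47   14.42] 1.6 S@10 [ 574.07 -185.96] T@10 [ 568.73 -186.85]
slR [ 480.65 -136.62   14.51] 1.2 S@10 [ 484.72 -134.66] T@10 [ 481.31 -138.14]
slL [502.45 -89.94  17.84] 1.1 S@10 [510.99 -87.29] T@10 [502.89 -90.82]
lip [588.86 240.91   6.  ] mid? [630.43 233.11   9.  ] tail [658.03 228.77   9.  ] hook [682.18 228.6    5.  ]
box post foot [711.03  33.39   0.  ]
drawer R low scene [array([590.73,  41.11,  97.  ])] L [582.74 434.83  97.  ]
brown 60 [250.3  189.13] ((250.50001525878906, 189.00001525878906), (4.0249223709106445, 16.099689483642578), 63.43495178222656) [631.89 235.12   9.  ]
axis deg 173.67974267729397 span [15.16 51.85]
125 213 150 213 175 212 200 213 225 212 250 210 275 209
```

```bash
cat >> h.py <<'E'
from scipy.spatial.transform import Rotation as Rn
def plan(pos,yaw,tilt=0):
    """needed shift (m) and turn (rotvec) in tool axes; yaw deg of a tool pointing down, tilt deg leans fingers along -tool x"""
    o=get_obs(); R0=Rn.from_euler('xyz',o["tcp_rot"])
    R1=Rn.from_euler('z',yaw,degrees=True)*Rn.from_euler('x',180,degrees=True)*Rn.from_euler('y',tilt,degrees=True)
    z=R1.apply([0,0,1]); 
    np.set_printoptions(precision=4,suppress=True)
    print('dp',R0.inv().apply(np.array(pos)-o["tool_pos"])/1000,'rot',(R0.inv()*R1).as_rotvec(),'z axis',z,'t',o["time"])
def st():
    o=get_obs(); print(o["time"],o["tool_pos"],np.degrees(o["tcp_rot"]),'q',o["joint_positions"],'F',o["contact_force"],o["grip_width"],o["finger_force"])
E
python3 -c "
from h import *
plan((470,228,160),181.2,-45)"
```

```text
dp [-0.3254 -0.1162  0.0665] rot [-0.184  -0.7709 -0.4431] z axis [ 0.707   0.0148 -0.7071] t 0.3
```

```bash
python3 -m pendant '{"dp":[[-0.325,-0.116,0.066],[-0.325,-0.116,0.066],[-0.325,-0.116,0.066],[-0.325,-0.116,0.066],[-0.325,-0.116,0.066],[-0.325,-0.116,0.066],[-0.325,-0.116,0.066],[-0.325,-0.116,0.066]],"rotation":[[-0.184,-0.771,-0.443],[-0.184,-0.771,-0.443],[-0.184,-0.771,-0.443],[-0.184,-0.771,-0.443],[-0.184,-0.771,-0.443],[-0.184,-0.771,-0.443],[-0.184,-0.771,-0.443],[-0.184,-0.771,-0.443]]}' 0; python3 -c "
from h import *
st();plan((545,235,117),181.2,-45)"
```

```text
time: 1.3
tool_pos: [477.4, 225.4, 199.2]
tcp_rot: [3.128, 0.719, -3.122]
contact_force: [0.4, 1.0, -0.3]
grip_width: 16.3
finger_force: 0.0
1.3 [477.43 225.44 199.19] [ 179.21   41.19 -178.87] q [ 0.46  0.16  2.13 -1.    0.32 -0.26] F [ 0.38  1.   -0.3 ] 16.306364845423285 0.0
dp [0.0031 0.0068 0.1066] rot [ 0.0129 -0.0665 -0.0013] z axis [ 0.707   0.0148 -0.7071] t 1.3
```

```bash
python3 -c "
from h import *
plan((540,235,117),181.2,-41)"
python3 -m pendant '{"dp":[[0.005,0.007,0.03],[0.005,0.007,0.055],[0.005,0.007,0.08],[0.004,0.007,0.103],[0.004,0.007,0.103]],"rotation":[[0,0,0],[0,0,0],[0.012,0,0],[0.012,0,0],[0.012,0,0]]}' 0; python3 -c "
from h import *
st();plan((545,235,117),181.2,-41)"
```

```text
dp [0.0069 0.0069 0.1033] rot [ 0.013   0.0033 -0.0009] z axis [ 0.6559  0.0137 -0.7547] t 1.3
time: 1.92
tool_pos: [550.1, 242.2, 144.9]
tcp_rot: [-3.141, 0.668, -3.117]
contact_force: [0.7, 0.0, 0.3]
grip_width: 0.5
finger_force: 0.0
1.925 [550.14 242.18 144.9 ] [-179.97   38.3  -178.61] q [ 0.41  0.37  1.99 -1.    0.28 -0.28] F [0.72 0.03 0.29] 0.5065278004192398 0.0
dp [ 0.0215 -0.007   0.0186] rot [ 0.0015 -0.0472  0.0025] z axis [ 0.6559  0.0137 -0.7547] t 1.925
```

```bash
cat > kin.py <<'E'
from h import *
from scipy.optimize import least_squares
Q=np.array([[.978,.3426,1.5249,0,1.2754,-.146]]);
Y=lambda a:Rn.from_euler('y',a); Z=lambda a:Rn.from_euler('z',a)
def fk(p,q):
    a1,h,L2,e,L3,Lt=p
    A=Z(q[0])*Y(q[1]); B=A*Y(q[2]); C=B*Z(q[3])*Y(q[4])
    return Z(q[0]).apply([a1,0,h])+A.apply([0,0,L2])+B.apply([e,0,L3])+C.apply([0,0,Lt]), C*Z(q[5])
E
python3 - <<'E'
from kin import *
o=get_obs(); 
D=[([.978,.3426,1.5249,0,1.2754,-.146],[226.63,473.16,226.13]),([.46,.16,2.13,-1,.32,-.26],[477.43,225.44,199.19]),(o["joint_positions"],o["tool_pos"])]
r=least_squares(lambda p:np.concatenate([fk(p,q)[0]-y for q,y in D]),[0,300,400,0,400,200])
print(r.x,r.fun)
print('z err',fk(r.x,o["joint_positions"])[1].apply([0,0,1]), Rn.from_euler('xyz',o["tcp_rot"]).apply([0,0,1]))
E
```

```text
[ 275.44 -258.17  369.74 -190.16   66.83   24.64] [ 63.39 -42.61   1.61  -4.34   1.67 -11.87   5.82  -5.66  10.26]
z err [ 0.62  0.01 -0.78] [ 0.62  0.01 -0.78]
```

```bash
sed -i 's/a1,h,L2,e,L3,Lt=p/a1,d,h,L2,e,L3,Lt=p/; s/\[a1,0,h\]/[a1,d,h]/' kin.py
python3 - <<'E'
from kin import *
o=get_obs(); 
D=[([.978,.3426,1.5249,0,1.2754,-.146],[226.63,473.16,226.13]),([.46,.16,2.13,-1,.32,-.26],[477.43,225.44,199.19]),(o["joint_positions"],o["tool_pos"])]
for x0 in ([0,0,300,400,0,400,200],[0,50,250,350,0,350,200],[100,0,400,350,-50,350,150]):
  r=least_squares(lambda p:np.r_[np.concatenate([fk(p,q)[0]-y for q,y in D]),(p-x0)*.005],x0)
  print(r.x,r.fun[:9])
E
```

```text
[ -3.46  76.64 234.4  506.62  51.33 384.54 323.87] [-0.21  0.14  0.07 -0.49  0.72 -0.52  0.55 -0.98  0.45]
[ -3.37  76.63 234.25 506.59  51.25 384.44 323.78] [-0.2   0.13  0.07 -0.49  0.73 -0.52  0.55 -0.97  0.45]
[ -3.32  76.63 234.53 506.41  51.33 384.48 323.81] [-0.2   0.14  0.07 -0.47  0.73 -0.53  0.53 -0.98  0.46]
```

```bash
cat >> kin.py <<'E'
P=[-3.4,76.63,234.4,506.6,51.3,384.5,323.85]
lo=np.array([-2.53,-.77,.04,-1,.28,-3.11]);hi=np.array([2.53,2.02,2.7,4.14,2.66,3.11])
def Rt(yaw,tilt): return Rn.from_euler('z',yaw,degrees=True)*Rn.from_euler('x',180,degrees=True)*Rn.from_euler('y',tilt,degrees=True)
off=None
def ik(pos,R,q0):
    def f(q):
        p,C=fk(P,q); return np.r_[(p-pos),(R.inv()*C*Rn.from_euler('z',OFF)).as_rotvec()*300]
    r=least_squares(f,np.clip(q0,lo+1e-3,hi-1e-3),bounds=(lo,hi)); return r.x,np.linalg.norm(r.fun)
_p,_C=fk(P,[.978,.3426,1.5249,0,1.2754,-.146]); OFF=(_C.inv()*Rn.from_euler('xyz',[-3.1402,-.0002,2.6948])).as_rotvec()[2]
E
python3 - <<'E'
from kin import *
o=get_obs();q=o["joint_positions"]; p,C=fk(P,q); print('OFF',OFF,'ori err',(Rn.from_euler('xyz',o["tcp_rot"]).inv()*C*Rn.from_euler('z',OFF)).as_rotvec())
for y in (195,235):
  for tl in (30,34,38,42):
    for x in (550,620,700):
      s,e=ik(np.array([x,y,118]),Rt(181.2,-tl),[.3,.6,1.6,-.3,.6,-1]); print(y,tl,x,round(e,1),s)
# flipped
for tl in (60,75,90):
  for yw in (181.2,1.2):
    for x in (540,700):
      s,e=ik(np.array([x,235,118]),Rt(yw,-tl if yw>90 else tl),[.4,.6,1.6,3,.6,-1 ]); print('flip',tl,yw,x,round(e,1),s)
E
```

```text
OFF 1.5707925160037093 ori err [ 0.  0. -0.]
195 30 550 0.0 [ 0.28  0.39  1.96 -0.43  0.31 -0.94]
195 30 620 0.0 [ 0.24  0.48  1.79 -0.3   0.38 -1.1 ]
195 30 700 0.0 [ 0.21  0.59  1.58 -0.21  0.47 -1.22]
195 34 550 9.0 [ 0.31  0.38  1.99 -0.68  0.28 -0.67]
195 34 620 1.4 [ 0.25  0.47  1.85 -0.49  0.28 -0.91]
195 34 700 0.0 [ 0.21  0.58  1.64 -0.31  0.35 -1.11]
195 38 550 19.4 [ 0.35  0.39  2.01 -1.    0.28 -0.32]
195 38 620 15.7 [ 0.29  0.47  1.86 -0.76  0.28 -0.61]
195 38 700 5.3 [ 0.23  0.57  1.68 -0.5   0.28 -0.93]
195 42 550 34.2 [ 0.35  0.38  2.01 -1.    0.28 -0.32]
195 42 620 26.9 [ 0.31  0.47  1.87 -1.    0.28 -0.36]
195 42 700 20.0 [ 0.26  0.58  1.7  -0.79  0.28 -0.62]
235 30 550 0.0 [ 0.37  0.41  1.91 -0.5   0.36 -0.8 ]
235 30 620 0.0 [ 0.32  0.5   1.75 -0.37  0.42 -0.97]
235 30 700 0.0 [ 0.28  0.61  1.54 -0.26  0.5  -1.12]
235 34 550 0.0 [ 0.38  0.41  1.96 -0.78  0.28 -0.5 ]
235 34 620 0.0 [ 0.33  0.49  1.8  -0.57  0.32 -0.77]
235 34 700 0.0 [ 0.28  0.6   1.6  -0.39  0.39 -0.99]
235 38 550 10.2 [ 0.4   0.41  1.98 -1.    0.28 -0.27]
235 38 620 5.8 [ 0.35  0.5   1.84 -0.88  0
[... 197 characters left out ...]
.6   1.68 -0.91  0.28 -0.45]
flip 60 181.2 540 0.0 [0.5  0.57 2.26 3.75 0.78 1.37]
flip 60 181.2 700 0.0 [0.34 0.67 1.91 3.7  0.53 1.24]
flip 60 1.2 540 0.0 [ 0.5   0.57  2.26  3.75  0.78 -1.77]
flip 60 1.2 700 0.0 [ 0.34  0.67  1.91  3.7   0.53 -1.91]
flip 75 181.2 540 0.0 [0.55 0.8  2.33 3.67 1.3  1.57]
flip 75 181.2 700 0.0 [0.36 0.82 1.99 3.54 1.   1.44]
flip 75 1.2 540 0.0 [ 0.55  0.8   2.33  3.67  1.3  -1.58]
flip 75 1.2 700 0.0 [ 0.36  0.82  1.99  3.54  1.   -1.7 ]
flip 90 181.2 540 0.0 [0.57 1.06 2.3  3.7  1.76 1.69]
flip 90 181.2 700 0.0 [0.37 1.01 1.98 3.49 1.42 1.52]
flip 90 1.2 540 0.0 [ 0.57  1.06  2.3   3.7   1.76 -1.46]
flip 90 1.2 700 0.0 [ 0.37  1.01  1.98  3.49  1.42 -1.62]
```

```bash
python3 -c "
from h import *
plan((535,247,121),181.2,-34);plan((565,247.5,121),181.2,-34)"
```

```text
dp [0.0266 0.0052 0.0094] rot [0.0014 0.075  0.0026] z axis [ 0.5591  0.0117 -0.829 ] t 1.925
dp [0.0031 0.005  0.028 ] rot [0.0014 0.075  0.0026] z axis [ 0.5591  0.0117 -0.829 ] t 1.925
```

```bash
python3 -m pendant '{"dp":[[0.02,0.004,0],[0.027,0.005,0.009],[0.027,0.005,0.009],[0.027,0.005,0.009]],"rotation":[[0.001,0.03,0.002],[0.001,0.075,0.002],[0.001,0.075,0.002],[0.001,0.075,0.002]]}' 0; python3 -c "
from h import *
st();plan((545,247.5,121),181.2,-34);plan((565,247.5,121),181.2,-34)"
```

```text
time: 2.42
tool_pos: [534.2, 245.0, 122.2]
tcp_rot: [3.141, 0.595, -3.122]
contact_force: [0.1, 0.1, 0.1]
grip_width: 0.7
finger_force: 0.0
2.425 [534.15 244.99 122.19] [ 179.98   34.08 -178.9 ] q [ 0.42  0.39  1.98 -0.82  0.3  -0.44] F [0.14 0.08 0.13] 0.6778107430058447 0.0
dp [-0.0084  0.0023  0.0071] rot [-0.0007  0.0015 -0.0015] z axis [ 0.5591  0.0117 -0.829 ] t 2.425
dp [-0.0249  0.0019  0.0183] rot [-0.0007  0.0015 -0.0015] z axis [ 0.5591  0.0117 -0.829 ] t 2.425
```

```bash
python3 -m pendant '{"dp":[[-0.003,0.0005,0.002],[-0.006,0.001,0.004],[-0.009,0.0015,0.006],[-0.0115,0.002,0.008],[-0.014,0.002,0.010],[-0.0165,0.002,0.0125],[-0.019,0.002,0.0145],[-0.0215,0.002,0.016]],"rotation":[[0,0,0],[0,0,0],[0,0,0],[0,0,0],[0,0,0],[0,0,0],[0,0,0],[0,0,0]]}' 0; python3 -c "
from h import *
st();plan((575,247.5,121),181.2,-34)"
```

```text
time: 3.42
tool_pos: [561.7, 247.2, 120.6]
tcp_rot: [3.141, 0.594, -3.123]
contact_force: [-0.9, 0.6, 0.2]
grip_width: 0.5
finger_force: 0.6
3.425 [561.7  247.2  120.59] [ 179.99   34.04 -178.93] q [ 0.4   0.43  1.92 -0.74  0.31 -0.54] F [-0.94  0.6   0.21] 0.4530317763123819 0.6229451077524573
dp [-0.0112  0.      0.0071] rot [-0.0011  0.0007 -0.0019] z axis [ 0.5591  0.0117 -0.829 ] t 3.425
```

```bash
python3 -m pendant '{"dp":[[-0.0041,0,0.0028],[-0.0083,0,0.0056],[-0.0124,0,0.0084],[-0.0166,0,0.0112],[-0.0207,0,0.014],[-0.0249,0,0.0168],[-0.029,0,0.0196],[-0.0332,0,0.0224]],"rotation":[[0,0,0],[0,0,0],[0,0,0],[0,0,0],[0,0,0],[0,0,0],[0,0,0],[0,0,0]]}' 0
python3 - <<'E'
from h import *
st(); T=Cam("top");S=Cam("scene")
g=T.im.astype(int).sum(2)
for u in range(125,300,25): print(u,185+int(np.argmax(np.diff(g[185:235,u]))),end=' ')
plan((641.5,248.5,121),181.2,-35)
cv2.imwrite('pics/p1.png',S.im[60:300,60:400,::-1].repeat(2,0).repeat(2,1))
E
```

```text
time: 4.42
tool_pos: [602.0, 248.0, 120.7]
tcp_rot: [3.141, 0.594, -3.123]
contact_force: [-1.0, 1.5, 0.0]
grip_width: 0.4
finger_force: 0.6
4.425 [602.   247.95 120.7 ] [ 179.99   34.05 -178.93] q [ 0.37  0.48  1.83 -0.63  0.33 -0.68] F [-1.05  1.52  0.04] 0.41188039671870597 0.6393798894714564
125 191 150 191 175 190 200 206 225 229 250 189 275 188 dp [-0.0325 -0.0001  0.0218] rot [-0.0012 -0.016  -0.0022] z axis [ 0.5735  0.012  -0.8192] t 4.525
```

View pics/p1.png

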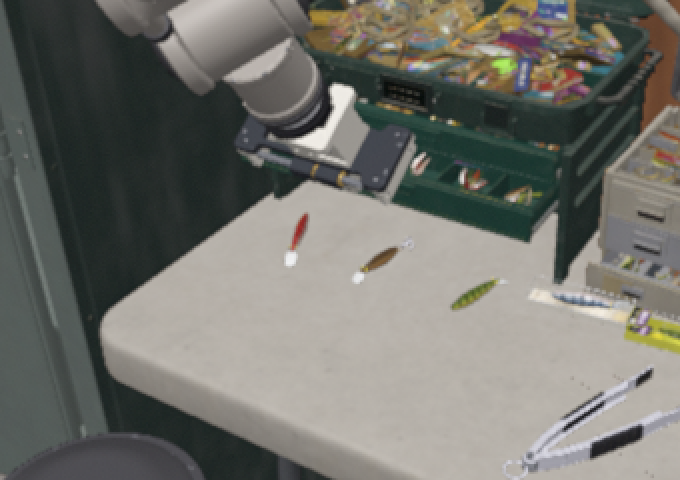

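The gripper (crop 330,160) pushes the drawer at its middle; the drawer has moved in ~40 mm and the lures (brown at crop (380,258)) are untouched.

```bash
python3 -m pendant '{"dp":[[-0.0041,0,0.0028],[-0.0083,0,0.0056],[-0.0124,0,0.0084],[-0.0166,0,0.0112],[-0.0207,0,0.014],[-0.0249,0,0.0168],[-0.029,0,0.0196],[-0.0325,0,0.0219]],"rotation":[[0,0,0],[0,-0.003,0],[0,-0.006,0],[0,-0.009,0],[0,-0.012,0],[0,-0.014,0],[0,-0.016,0],[0,-0.018,0]]}' 0
python3 - <<'E'
from h import *
st(); plan((661.5,248.5,121),181.2,-37)
E
```

```text
time: 5.52
tool_pos: [641.2, 248.7, 120.8]
tcp_rot: [3.141, 0.613, -3.123]
contact_force: [-2.0, -0.1, -0.2]
grip_width: 0.4
finger_force: 0.6
5.525 [641.2  248.7  120.76] [ 179.98   35.09 -178.94] q [ 0.34  0.52  1.75 -0.59  0.34 -0.74] F [-1.97 -0.09 -0.19] 0.3689141779098251 0.6341902096755803
dp [-0.0167 -0.0006  0.0115] rot [-0.0011 -0.0333 -0.002 ] z axis [ 0.6017  0.0126 -0.7986] t 5.525
```

Slower now, 20 mm per call, tilting to 37°.

```bash
python3 -m pendant '{"dp":[[-0.002,0,0.0014],[-0.0041,0,0.0028],[-0.0062,0,0.0042],[-0.0083,0,0.0056],[-0.0104,0,0.007],[-0.0124,0,0.0084],[-0.0145,0,0.01],[-0.0166,-0.0005,0.0115]],"rotation":[[0,-0.004,0],[0,-0.008,0],[0,-0.012,0],[0,-0.016,0],[0,-0.02,0],[0,-0.025,0],[0,-0.029,0],[0,-0.033,0]]}' 0
python3 - <<'E'
from h import *
st(); plan((681.5,248.5,121),181.2,-37)
E
```

```text
time: 6.52
tool_pos: [661.3, 248.7, 121.0]
tcp_rot: [3.141, 0.646, -3.123]
contact_force: [-1.4, 1.4, -0.2]
grip_width: 0.2
finger_force: 0.6
6.525 [661.3  248.67 121.  ] [ 179.97   37.01 -178.93] q [ 0.34  0.55  1.72 -0.66  0.31 -0.68] F [-1.39  1.44 -0.23] 0.15598764063395956 0.6203023827401921
dp [-0.0161 -0.0006  0.0122] rot [-0.0009  0.0001 -0.0018] z axis [ 0.6017  0.0126 -0.7986] t 6.525
```

```bash
python3 -m pendant '{"dp":[[-0.002,0,0.0015],[-0.004,0,0.003],[-0.006,0,0.0046],[-0.008,0,0.0061],[-0.01,0,0.0076],[-0.012,0,0.0091]],"rotation":[[0,0,0],[0,0,0],[0,0,0],[0,0,0],[0,0,0],[0,0,0]]}' 0
python3 - <<'E'
from h import *
T=Cam("top");S=Cam("scene")
st(); plan((686.5,248.5,121),181.2,-38)
cv2.imwrite('pics/p2.png',cv2.resize(S.im[60:260,150:400,::-1],None,fx=3,fy=3,interpolation=cv2.INTER_CUBIC))
E
```

```text
time: 7.28
tool_pos: [675.9, 248.9, 120.7]
tcp_rot: [3.141, 0.645, -3.123]
contact_force: [-10.6, 1.5, 4.0]
grip_width: 0.7
finger_force: 5.2
7.375 [675.69 249.   120.73] [ 179.99   36.93 -178.93] q [ 0.33  0.57  1.68 -0.61  0.32 -0.74] F [-5.86  0.63  2.48] 0.5381482565768956 2.9040911335187047
dp [-0.0088 -0.0007  0.0063] rot [-0.0013 -0.0186 -0.0018] z axis [ 0.6155  0.0129 -0.788 ] t 7.375
```

View pics/p2.png

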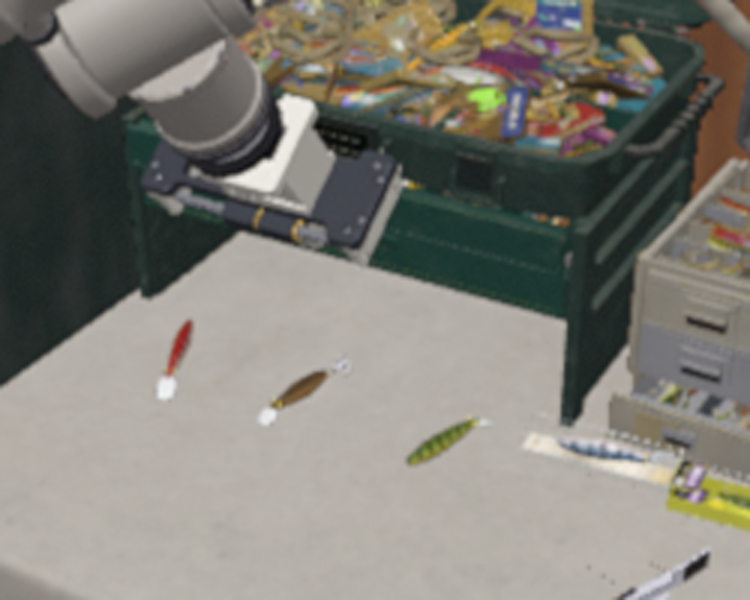

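The drawer front now sits flush with the box's side posts (crop ~(570,300)); the rising force suggests the stop. One gentle extra push confirms it, then look.

```bash
python3 -m pendant '{"dp":[[-0.0008,0,0.0006],[-0.0012,0,0.0009],[-0.0012,0,0.0009],[-0.0012,0,0.0009]],"rotation":[[0,0,0],[0,0,0],[0,0,0],[0,0,0]]}' 0
python3 - <<'E'
from h import *
st(); plan((560,249,150),181.2,-34)
E
```

```text
time: 7.88
tool_pos: [676.1, 249.0, 120.6]
tcp_rot: [-3.141, 0.643, -3.122]
contact_force: [-13.3, 1.0, 6.2]
grip_width: 0.4
finger_force: 6.3
7.875 [676.11 249.02 120.61] [-179.96   36.86 -178.9 ] q [ 0.33  0.57  1.68 -0.61  0.33 -0.74] F [-13.27   1.04   6.17] 0.3734427750810696 6.281744730658829
dp [ 0.0753  0.0022 -0.0931] rot [-0.0016  0.0499 -0.0014] z axis [ 0.5591  0.0117 -0.829 ] t 7.875
```

```bash
python3 -m pendant '{"dp":[[0.012,0,-0.012],[0.04,0.001,-0.045],[0.075,0.002,-0.093],[0.075,0.002,-0.093],[0.075,0.002,-0.093]],"rotation":[[0,0,0],[0,0.02,0],[0,0.05,0],[0,0.05,0],[0,0.05,0]]}' 0
python3 - <<'E'
from h import *
st(); plan((492,-113,120),154.4,0)
E
```

```text
time: 8.5
tool_pos: [562.6, 249.0, 150.8]
tcp_rot: [3.141, 0.597, -3.123]
contact_force: [-0.3, -0.7, -0.2]
grip_width: 0.5
finger_force: 0.0
8.5 [562.65 248.97 150.84] [ 179.94   34.22 -178.94] q [ 0.4   0.38  1.89 -0.61  0.37 -0.67] F [-0.33 -0.69 -0.15] 0.5174408801369788 0.0
dp [ 0.0813 -0.3606 -0.0183] rot [0.1399 0.5861 0.4515] z axis [ 0.  0. -1.] t 8.5
```

```bash
python3 -m pendant '{"dp":[[0.081,-0.361,-0.018],[0.081,-0.361,-0.018],[0.081,-0.361,-0.018],[0.081,-0.361,-0.018],[0.081,-0.361,-0.018],[0.081,-0.361,-0.018],[0.081,-0.361,-0.018],[0.081,-0.361,-0.018]],"rotation":[[0.14,0.586,0.452],[0.14,0.586,0.452],[0.14,0.586,0.452],[0.14,0.586,0.452],[0.14,0.586,0.452],[0.14,0.586,0.452],[0.14,0.586,0.452],[0.14,0.586,0.452]]}' 0.09
python3 - <<'E'
from h import *
st(); plan((492,-113,30),154.4,0)
S,T=Cam("scene"),Cam("top")
cv2.imwrite('pics/S3.png',S.im[:,:,::-1]);cv2.imwrite('pics/T3.png',T.im[:,:,::-1])
a=cv2.resize(S.im[165:240,180:330,::-1],None,fx=5,fy=5,interpolation=cv2.INTER_CUBIC)[:300]
t0=T.im[150:215,115:265]
b=cv2.resize(t0[:,:,::-1],None,fx=5,fy=5,interpolation=cv2.INTER_CUBIC)[:300]
cv2.imwrite('pics/c3.png',np.vstack([a,b]))
E
```

```text
time: 9.5
tool_pos: [491.8, -114.3, 119.0]
tcp_rot: [-3.14, -0.002, 2.692]
contact_force: [1.1, 1.3, 0.7]
grip_width: 75.9
finger_force: 0.0
9.5 [ 491.76 -114.25  118.96] [-179.94   -0.1   154.25] q [-0.38  0.42  1.73 -0.    0.99 -1.5 ] F [1.12 1.29 0.74] 75.9038946588462 0.0
dp [0.0002 0.0013 0.089 ] rot [-0.0011 -0.0018 -0.0027] z axis [ 0.  0. -1.] t 9.5
```

View pics/c3.png

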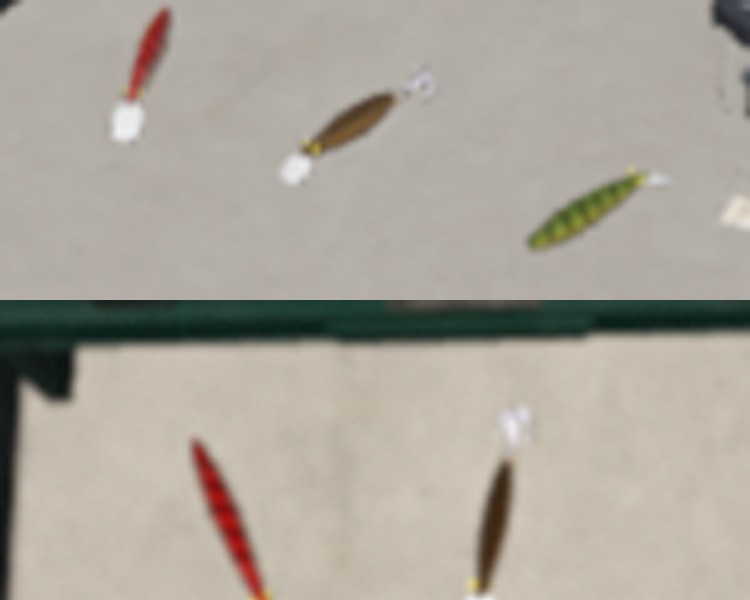

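The hooked lure's brown body runs (305,152)–(398,95) in the scene crop and (483,590)–(508,458) in the top crop, hook behind, nothing in the way; the drawer front with its ledge lies flush at the box.

Run:
```python
from h import *
S,T=Cam("scene"),Cam("top")
res=[]
for c,b in((S,(238,180,268,202)),(T,(200,178,225,212))):
    h=c.hsv; m=((h[:,:,0]<22)&(h[:,:,1]>85)&(h[:,:,2]<170)).astype(np.uint8)
    L=c.blobs(m,*b,10); a,ce,r,p=max(L,key=lambda x:x[0])
    w,v=np.linalg.eigh(np.cov((p-p.mean(0)).T)); t=(p-ce)@v[:,1]; e=[ce+v[:,1]*t.min(),ce+v[:,1]*t.max()]
    e=sorted(e,key=lambda x:x[1]); print(len(L),a,ce,e); res.append((ce,*e))
for i,n in enumerate(('mid','tail','nose')):
    p,e=tri(S.ray(*res[0][i]),T.ray(*res[1][i])); print(n,p,e,T.onz(*res[1][i],9),S.onz(*res[0][i],9))
s=lambda u,v:(180+(u-2)/5,165+(v-2)/5); t=lambda u,v:(115+(u-2)/5,150+(v-302)/5)
print('hook',tri(S.ray(*s(420,82)),T.ray(*t(516,425))))
st()
```

```text
1 66 [250.5 189. ] [array([257.27, 184.4 ]), array([243.73, 193.6 ])]
1 73 [213.48 194.77] [array([215.79, 182.96]), array([211.08, 207.02])]
mid [626.72 231.81  13.53] 1.4027418756076522 [627.22 232.84   9.  ] [632.61 235.02   9.  ]
tail [653.89 228.44  12.37] 1.1080629283911994 [654.98 228.32   9.  ] [657.7  231.64   9.  ]
nose [598.97 234.8   15.55] 4.936761802883961 [598.65 237.48   9.  ] [608.13 238.31   9.  ]
hook (array([674.12, 223.8 ,  12.21]), np.float64(0.39935461596671573))
9.7 [ 491.85 -112.35  119.47] [-179.93   -0.07  154.49] q [-0.38  0.42  1.73 -0.    0.99 -1.5 ] F [ 0.03 -0.47 -0.26] 88.89532233971138 0.0
```

```bash
python3 -m pendant '{"dp":[[0.0,0.001,0.05],[0.0,0.001,0.089],[0.0,0.001,0.089]],"rotation":[[0,0,0],[0,0,0],[0,0,0]]}' 0.09; python3 -c "
from h import *
st(); plan((492,-113,3),154.4,0)"
```

```text
time: 10.07
tool_pos: [490.1, -111.0, 28.5]
tcp_rot: [-3.14, -0.007, 2.696]
contact_force: [0.5, -0.3, 0.5]
grip_width: 89.7
finger_force: 0.0
10.075 [ 490.06 -111.02   28.46] [-179.9    -0.41  154.47] q [-0.37  0.56  1.81 -0.    0.78 -1.5 ] F [ 0.51 -0.28  0.49] 89.65427111625957 0.0
dp [-0.0028 -0.0009  0.0254] rot [-0.0017 -0.0071  0.0011] z axis [ 0.  0. -1.] t 10.075
```

```bash
python3 -m pendant '{"dp":[[-0.001,-0.001,0.01],[-0.002,-0.001,0.018],[-0.002,-0.001,0.024],[-0.002,-0.001,0.024]],"rotation":[[0,0,0],[0,0,0],[0,0,0],[0,0,0]]}' 0.09
python3 -m pendant '{"dp":[[0,0,0],[0,0,0],[0,0,0],[0,0,0],[0,0,0],[0,0,0],[0,0,0]],"rotation":[[0,0,0],[0,0,0],[0,0,0],[0,0,0],[0,0,0],[0,0,0],[0,0,0]]}' 0.046; python3 -c "
from h import *
st(); plan((492,-113,63),154.4,0)"
```

```text
time: 10.58
tool_pos: [492.9, -114.6, 6.4]
tcp_rot: [-3.14, -0.002, 2.694]
contact_force: [0.2, -0.1, 0.7]
grip_width: 90.2
finger_force: 0.0
time: 11.45
tool_pos: [493.2, -114.7, 6.6]
tcp_rot: [-3.14, -0.001, 2.694]
contact_force: [-0.5, 0.3, 1.0]
grip_width: 46.3
finger_force: 3.5
11.45 [ 493.15 -114.65    6.56] [-179.93   -0.05  154.36] q [-0.38  0.6   1.82 -0.    0.72 -1.5 ] F [-0.53  0.26  0.97] 46.3230281226739 3.5149132381812365
dp [ 0.0018  0.0009 -0.0564] rot [-0.0013 -0.0009 -0.0007] z axis [ 0.  0. -1.] t 11.45
```

```bash
python3 -m pendant '{"dp":[[0,0,0],[0,0,0],[0,0.0005,0.003],[0,0.0005,0.003]],"rotation":[[0,0,0],[0,0,0],[0,0,0],[0,0,0]]}' 0.066
python3 -m pendant '{"dp":[[0,0,0],[0,0,0],[0,0,0],[0,0,0],[0,0,0]],"rotation":[[0,0,0],[0,0,0],[0,0,0],[0,0,0],[0,0,0]]}' 0.044; python3 -m pendant '{"dp":[[0,0,-0.01],[0,0,-0.03],[0,0,-0.05],[0,0,-0.06],[0,0,-0.06],[0,0,-0.06]],"rotation":[[0,0,0],[0,0,0],[0,0,0],[0,0,0],[0,0,0],[0,0,0]]}'
python3 - <<'E'
from h import *
S,T=Cam("scene"),Cam("top")
st()
a=cv2.resize(S.im[200:320,280:430,::-1],None,fx=4,fy=4,interpolation=cv2.INTER_CUBIC)[:300]
b=cv2.resize(T.im[190:310,310:430,::-1],None,fx=4,fy=4,interpolation=cv2.INTER_CUBIC)
a=cv2.resize(S.im[210:310,290:390+40,::-1],None,fx=2.8,fy=2.8,interpolation=cv2.INTER_CUBIC)
o=np.zeros((600,800,3),np.uint8); o[:280,:392]=a; o[:480,400:800]=b[:,:400]; cv2.imwrite('pics/c4.png',o)
E
```

```text
time: 11.95
tool_pos: [492.9, -114.0, 3.0]
tcp_rot: [-3.14, -0.002, 2.694]
contact_force: [0.5, -0.7, 0.3]
grip_width: 66.0
finger_force: 0.0
time: 12.58
tool_pos: [493.2, -114.1, 3.4]
tcp_rot: [-3.14, -0.001, 2.694]
contact_force: [0.7, 0.0, -0.9]
grip_width: 43.7
finger_force: 3.2
time: 13.32
tool_pos: [492.9, -113.9, 63.0]
tcp_rot: [-3.14, -0.002, 2.694]
contact_force: [0.1, 0.6, -0.4]
grip_width: 44.2
finger_force: 3.2
13.425 [ 492.84 -113.93   62.74] [-179.92   -0.16  154.36] q [-0.38  0.51  1.78 -0.    0.86 -1.5 ] F [ 0.   -0.29 -0.88] 43.837586779360365 3.16376443952322
```

View pics/c4.png

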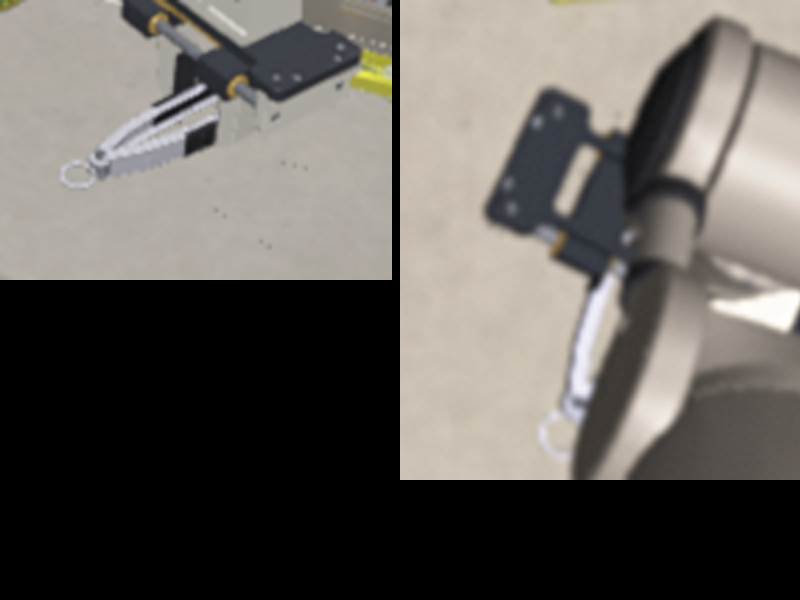

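The tongs hang level between the fingers, ring and pin (scene crop (98,160)) just off the table; tips hidden under the gripper body. Moving above the lure.

Run:
```python
from h import *
S,T=Cam("scene"),Cam("top")
p,e=tri(S.ray(290+97/2.8,210+160/2.8),T.ray(353.6,291.2)); o=get_obs(); d=p-o["tool_pos"]; print(p,e,d,np.hypot(*d[:2]),np.degrees(np.arctan2(-d[1],-d[0])))
plan((525,248,80),171.5,0)
```

```text
[410.41 -74.67  75.73] 0.15301622047251448 [-82.57  39.33  12.86] 91.4605613533239 -25.467258004927054
dp [ 0.1278  0.3402 -0.0173] rot [-0.001  -0.0027 -0.2992] z axis [ 0.  0. -1.] t 13.525
```

```bash
python3 -m pendant '{"dp":[[0.018,0.048,-0.017],[0.036,0.097,-0.017],[0.054,0.145,-0.017],[0.072,0.194,-0.017],[0.091,0.242,-0.017],[0.109,0.291,-0.017],[0.122,0.325,-0.017],[0.128,0.34,-0.017]],"rotation":[[0,0,-0.04],[0,0,-0.08],[0,0,-0.12],[0,0,-0.16],[0,0,-0.2],[0,0,-0.24],[0,0,-0.28],[0,0,-0.299]]}'
python3 -m pendant '{"dp":[[0,0,0],[0,0,0]],"rotation":[[0,0,0],[0,0,0]]}'  0.046
python3 - <<'E'
from h import *
S,T=Cam("scene"),Cam("top")
st(); plan((539.5,245.6,35),171.5,0)
cv2.imwrite('pics/S5.png',S.im);cv2.imwrite('pics/T5.png',T.im)
a=cv2.resize(S.im[110:220,170:303,::-1],None,fx=3,fy=3,interpolation=cv2.INTER_CUBIC)
b=cv2.resize(T.im[160:270,150:280,::-1],None,fx=3,fy=3,interpolation=cv2.INTER_CUBIC)
cv2.imwrite('pics/c5.png',np.hstack([a,b]))
E
```

```text
time: 14.52
tool_pos: [524.7, 249.6, 79.6]
tcp_rot: [-3.14, -0.002, 2.996]
contact_force: [-0.0, -0.3, -0.8]
grip_width: 43.9
finger_force: 3.2
time: 14.78
tool_pos: [525.0, 246.5, 79.9]
tcp_rot: [-3.14, -0.002, 2.992]
contact_force: [0.2, -0.2, -0.7]
grip_width: 46.3
finger_force: 2.9
14.875 [525.17 246.43  80.14] [-179.93   -0.11  171.38] q [ 0.31  0.59  1.55 -0.    1.   -1.11] F [-0.16  0.75 -0.94] 46.170488075316406 2.8569480031728745
dp [-0.0144  0.0014  0.0451] rot [-0.0013 -0.002  -0.0021] z axis [ 0.  0. -1.] t 14.875
```

View pics/c5.png

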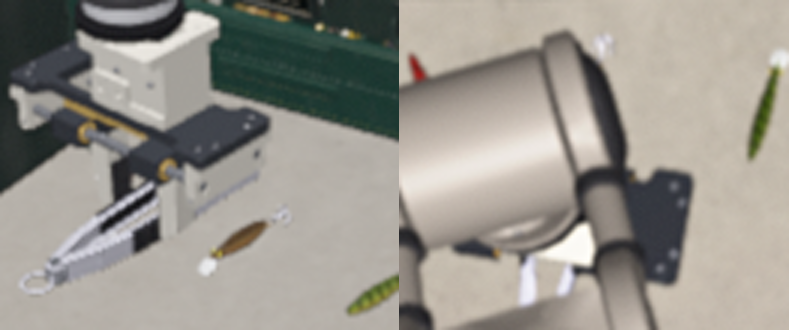

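The scene crop shows the held tongs above and beside the lure (brown body (243,238)), which is undisturbed; right tip ~(258,178). Descending in two steps.

```bash
python3 -m pendant '{"dp":[[-0.007,0.001,0.01],[-0.0145,0.0015,0.03],[-0.0145,0.0015,0.045],[-0.0145,0.0015,0.045],[-0.0145,0.0015,0.045]],"rotation":[[0,0,0],[0,0,0],[0,0,-0.002],[0,0,-0.002],[0,0,-0.002]]}'
python3 - <<'E'
from h import *
S=Cam("scene"); st(); plan((539.5,245.6,5),171.5,0)
h=S.hsv; m=((h[:,:,0]<22)&(h[:,:,1]>85)&(h[:,:,2]<170)).astype(np.uint8)
for a,c,r,p in S.blobs(m,238,178,270,204,6): print(a,c)
# predicted tip pixels (right/left pads, closing .058rad) and lure
u=np.array([np.cos(np.radians(-8.5)),np.sin(np.radians(-8.5)),0]);v=np.array([-u[1],u[0],0])
t=get_obs()["tool_pos"]
for s in (-20,20): print('tip',s,S.proj(t+u*92+v*s+[0,0,6]))
E
```

```text
time: 15.5
tool_pos: [539.5, 247.2, 35.0]
tcp_rot: [-3.141, -0.002, 2.995]
contact_force: [-0.0, 0.6, -0.7]
grip_width: 46.2
finger_force: 2.9
15.55 [539.74 247.31  35.45] [-179.97   -0.06  171.62] q [ 0.3   0.67  1.55 -0.    0.92 -1.12] F [-0.57  0.16 -1.08] 45.97687240223023 2.855905070900917
dp [-0.     -0.0017  0.0305] rot [-0.0006 -0.0011  0.002 ] z axis [ 0.  0. -1.] t 15.55
47 [250.617  189.6383]
tip -20 [256.3669 181.2443]
tip 20 [243.8411 175.4435]
```

```bash
python3 -m pendant '{"dp":[[0,-0.0017,0.005],[0,-0.0017,0.011],[0,-0.0017,0.017],[0,-0.0017,0.023],[0,-0.0017,0.028],[0,-0.0017,0.03],[0,-0.0017,0.03]],"rotation":[[0,0,0.001],[0,0,0.001],[0,0,0.001],[0,0,0.001],[0,0,0.001],[0,0,0.001],[0,0,0.001]]}'
python3 - <<'E'
from h import *
S=Cam("scene"); st(); plan((539.5,245.6,5),171.5,0)
h=S.hsv; m=((h[:,:,0]<22)&(h[:,:,1]>85)&(h[:,:,2]<170)).astype(np.uint8)
for a,c,r,p in S.blobs(m,225,170,275,210,6): print(a,c)
b=cv2.resize(S.im[145:220,190:290,::-1],None,fx=8,fy=8,interpolation=cv2.INTER_CUBIC)
cv2.imwrite('pics/c6.png',b)
E
```

```text
time: 16.42
tool_pos: [539.2, 245.4, 5.0]
tcp_rot: [-3.141, -0.002, 2.994]
contact_force: [0.4, 0.5, -1.4]
grip_width: 46.3
finger_force: 2.9
16.475 [539.35 245.45   5.18] [-179.95   -0.09  171.55] q [ 0.3   0.71  1.57 -0.    0.86 -1.13] F [ 0.02 -0.24 -0.43] 45.847242960593086 2.8558505326509476
dp [-0.0001  0.0002  0.0002] rot [-0.0008 -0.0015  0.0008] z axis [ 0.  0. -1.] t 16.475
19 [230.9474 192.7368]
```

View pics/c6.png

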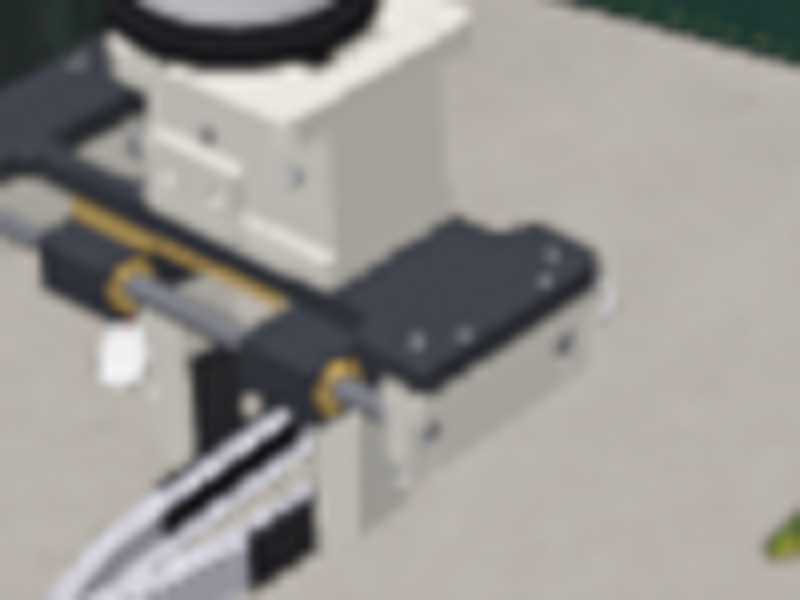

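The tongs' arms run under the gripper toward the lure, hook tip just showing at crop (605,300); the lure itself is hidden. Squeezing in stages, watching the width (about 33.5 mm = lure held, 30 = empty).

```bash
python3 -m pendant '{"dp":[[0,0,0],[0,0,0],[0,0,0],[0,0,0]],"rotation":[[0,0,0],[0,0,0],[0,0,0],[0,0,0]]}' 0.036
python3 -m pendant '{"dp":[[0,0,0],[0,0,0],[0,0,0],[0,0,0],[0,0,0],[0,0,0]],"rotation":[[0,0,0],[0,0,0],[0,0,0],[0,0,0],[0,0,0],[0,0,0]]}' 0.02; python3 -c "
from h import *
st(); plan((536,246,20),171.5,0)"
```

```text
time: 16.98
tool_pos: [539.3, 245.4, 5.2]
tcp_rot: [-3.141, -0.002, 2.994]
contact_force: [0.2, -0.5, -0.0]
grip_width: 36.5
finger_force: 4.7
time: 17.73
tool_pos: [539.3, 245.4, 5.2]
tcp_rot: [-3.141, -0.002, 2.994]
contact_force: [-0.5, 0.6, -1.4]
grip_width: 32.9
finger_force: 30.0
17.725 [539.28 245.4    5.16] [-179.95   -0.09  171.55] q [ 0.3   0.71  1.57 -0.    0.86 -1.13] F [-0.5   0.56 -1.41] 32.867337243720876 29.98454064130783
dp [ 0.0034  0.0001 -0.0148] rot [-0.0009 -0.0016  0.0009] z axis [ 0.  0. -1.] t 17.725
```

```bash
python3 -m pendant '{"dp":[[0,0,-0.003],[0,0,-0.01],[0.004,0,-0.018],[0.012,0,-0.025],[0.024,0,-0.03],[0.038,0,-0.034],[0.054,0,-0.038],[0.07,0,-0.042]],"rotation":[[0,0,0],[0,0,0],[0,0,0],[0,0,0],[0,0,0],[0,0,0],[0,0,0],[0,0,0]]}'
python3 - <<'E'
from h import *
st(); S,T=Cam("scene"),Cam("top")
for n,c in (('S',S),('T',T)):
    h=c.hsv; m=((h[:,:,0]<22)&(h[:,:,1]>85)&(h[:,:,2]<170)).astype(np.uint8)
    b=(200,150,280,215) if n=='S' else (190,150,240,240)
    for a,ce,r,p in c.blobs(m,*b,6): print(n,a,ce)
u=np.array([np.cos(np.radians(-8.5)),np.sin(np.radians(-8.5)),0]); p=get_obs()["tool_pos"]+u*87.5+[0,0,6]
print('pred',p,S.proj(p),T.proj(p))
E
```

```text
time: 18.73
tool_pos: [468.7, 255.9, 47.5]
tcp_rot: [-3.141, -0.002, 2.994]
contact_force: [1.1, 0.5, -1.5]
grip_width: 32.6
finger_force: 30.0
18.725 [468.7  255.91  47.45] [-179.94   -0.11  171.56] q [ 0.36  0.57  1.72  0.    0.86 -1.07] F [ 1.11  0.53 -1.51] 32.64812030334012 29.98333901166916
S 22 [203.23 189.64]
T 21 [208.24 214.48]
pred [554.65 243.16  53.65] [228.03 188.53] [205.8  223.25]
```

A brown blob now travels with the tongs (top view (208,214)) and the old spot is empty: the lure is held. Lifting.

```bash
python3 -m pendant '{"dp":[[0,0,-0.01],[0.002,0,-0.028],[0.005,0,-0.048],[0.008,0,-0.07],[0.01,0,-0.092],[0.01,0,-0.112],[0.01,0,-0.127],[0.01,0,-0.135]],"rotation":[[0,0,0],[0,0,0],[0,0,0],[0,0,0],[0,0,0],[0,0,0],[0,0,0],[0,0,0]]}'
python3 -m pendant '{"dp":[[0,0,0],[0,0,0],[0,0,0],[0,0,0],[0,0,0],[0,0,0]],"rotation":[[0,0,0],[0,0,0],[0,0,0],[0,0,0],[0,0,0],[0,0,0]]}'
python3 - <<'E'
from h import *
st(); S,T=Cam("scene"),Cam("top")
R=[]
for n,c in (('S',S),('T',T)):
    h=c.hsv; m=((h[:,:,0]<22)&(h[:,:,1]>85)&(h[:,:,2]<170)).astype(np.uint8)
    b=(180,90,280,215) if n=='S' else (180,150,240,260)
    L=c.blobs(m,*b,6); print(n,[(a,ce) for a,ce,r,p in L]); R.append(L)
u=np.array([np.cos(np.radians(-8.5)),np.sin(np.radians(-8.5)),0]); p=get_obs()["tool_pos"]+u*87.5+[0,0,6]
for d in (0,30,55): print('pred',d,S.proj(p+u*d),T.proj(p+u*d))
# bare lures and drawer edge unchanged?
for n,lo,hi in (('red',(0,130,90),(8,255,255)),('green',(28,80,60),(50,255,220))):
    for q,b in ((cv2.imread('pics/S3.png'),S),):
        for im in (cv2.cvtColor(q,cv2.COLOR_BGR2HSV),b.hsv):
            m=cv2.inRange(im,lo,hi); L=b.blobs(m,190,165,320,230,10); print(n,[(a,ce) for a,ce,_,_ in L])
d=np.abs(cv2.cvtColor(cv2.imread('pics/S3.png'),cv2.COLOR_BGR2RGB).astype(int)-S.im)[150:172,290:335]; print('drawer diff',d.mean())
E
```

```text
time: 19.82
tool_pos: [461.0, 257.3, 183.2]
tcp_rot: [-3.141, -0.001, 2.994]
contact_force: [0.2, 0.4, -0.5]
grip_width: 32.8
finger_force: 30.0
time: 20.58
tool_pos: [460.4, 257.3, 182.2]
tcp_rot: [-3.141, -0.002, 2.994]
contact_force: [0.0, -0.6, -1.9]
grip_width: 33.2
finger_force: 30.0
20.575 [460.45 257.3  182.24] [-179.95   -0.09  171.55] q [ 0.36  0.39  1.59  0.    1.17 -1.06] F [ 0.   -0.64 -1.89] 33.192353329120046 29.983724355697632
S [(np.int32(53), array([257.51,  91.02])), (np.int32(7), array([276.,  90.])), (np.int32(30), array([258.1, 113.8])), (np.int32(34), array([185.5 , 120.56])), (np.int32(28), array([193.82, 132.61])), (np.int32(55), array([209.49, 174.33]))]
T [(np.int32(28), array([199.93, 207.04])), (np.int32(7), array([212.57, 245.71]))]
pred 0 [221.8 137.9] [197.27 217.09]
pred 30 [231.53 132.63] [200.09 201.96]
pred 55 [239.4  128.37] [202.42 189.46]
red [(np.int32(39), array([209.15, 174.79]))]
red [(np.int32(39), array([209.21, 174.82]))]
green [(np.int32(93), array([296.59, 206.75]))]
green [(np.int32(91), array([296.59, 206.69]))]
drawer diff 10.590909090909092
```

Run:
```python
from h import *
T=Cam("top"); q=cv2.cvtColor(cv2.imread('pics/T3.png'),cv2.COLOR_BGR2RGB)
for im in (q,T.im):
    g=im.astype(int).sum(2); print([140+int(np.argmax(np.diff(g[140:172,u]))) for u in (150,170,190,220,240,260,280)])
st()
from plant import workorder; print(workorder.close_job())
```

```text
[158, 157, 158, 157, 156, 155, 155]
[158, 157, 158, 157, 156, 155, 155]
20.725 [460.45 257.27 182.28] [-179.95   -0.09  171.55] q [ 0.36  0.39  1.59  0.    1.17 -1.06] F [ 0.18  0.12 -0.77] 32.83950970476865 29.983336329460144
the job is handed in; nothing more can be done
None
```

I pushed the drawer home gently to its stop and handed the job in at about 21 s, holding the hooked lure in the squeezed tongs roughly 17–18 cm above the table, in front of the box; camera checks show the two bare lures and the drawer have not moved.

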